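# Seat a tube rack in the bench shaker and snap its lock

## Robot

A 7-joint arm with a two-finger parallel gripper is mounted at the origin on the work surface. World frame = base frame: x ahead of the robot, y to its left, z up, the work surface at z = 0. Lengths are in m, angles in degrees, forces in N, time in s.
With the tool pointing down it reaches from about 0.35 to 0.775 m from the base axis. Payload 3.1 kg.
Tool frame: the origin (TCP) lies on the centre line of the jaws, within the pads' length; the fingertips stand 17 mm ahead of it and the grasp point (between the pads) lies 2 mm behind it (robot.tip_reach is the distance from the TCP to the fingertips, in m); z points along the fingers, y is the direction in which the jaws open and shut (so a half turn about z gives the same grasp; the last joint's range is limited). The gripper opens to 85 mm and grips with 20 to 120 N. Pads are 22 mm wide; open, the fingers measure 114 mm over their backs; the gripper's body (76 mm by 85 mm) begins 54 mm behind the grasp point. The pads swing forward as they close: fully open they stand 13 mm farther back than shut.
Start: joints at [72.324, 17.813, 0.802, 86.603, -0.252, 75.585, -1.558], TCP at [0.145, -0.531, 0.248] pointing down, gripper open.
Joint ranges: [-154.91, 154.91], [-16.99, 109.72], [-72.82, 74.43], [7.12, 147.25], [-82.49, 262.49], [11.32, 116.49], [-174.64, 174.64]. Speed limits (degrees/s): [159.86, 159.86, 180, 180, 180, 180, 180].

## Interface

Orientations are given as [roll, pitch, yaw] about the fixed x, y, z axes, in that order (R = Rz(yaw) Ry(pitch) Rx(roll)).
In Python, from station import robot, fingers, vision, workorder, recognise gives the robot as it stands. Calls block until the motion is done:
- robot.move_to(position, orientation): joint-space move of the TCP to a pose.
- robot.line_to(position, orientation=None, velocity=0.15, f_stop=None): straight line of the TCP; orientation=None keeps the orientation; velocity is the mean speed in m/s. With f_stop (N) it stops when the force on the tool has changed by that much, and returns True; else False.
- robot.move_j(angles): joint-space move.
- fingers.gripper_to(opening, force=None): opening from 0.0 (shut) to 1.0 (fully open); force is the grip in N (None keeps the last); returns when the fingers have stopped.
- robot.pause(seconds).
- robot.inverse_kinematics(position, orientation): joint angles nearest the present ones, or None.
- vision.grab_frame(name): name is "scene" or "top" or "wrist"; returns the picture (480x640x3 uint8, red, green, blue); there is no depth.
- vision.calibration(name): a dict with "mtx" (3x3 intrinsics, pixels), "k1" (the pictures are not rectified: a ray, as slopes to the right and down, at radius r is drawn at 1 + k1 r^2 times it, then the intrinsics apply), "extrinsics" (4x4, takes a point from world to camera coordinates); the wrist camera has in their place "T_tool_cam" (4x4, takes a point from camera to tool coordinates, whose origin is the TCP and whose axes are the flange's). Camera axes: x right, y up, looking along -z (the intrinsics and any distortion apply to the point x, -y, -z); pixel columns grow to the right and rows downward; lengths in m; the calibration is good to about 2 mm. A picture is of the moment at which its call begins: read the wrist's pose just before it. calibration takes no time and is no camera call.
A pose or a line that the arm cannot do raises robot.PlanningError and nothing moves.
- workorder.close_job(): hands the job in, once; it reports no verdict.
Trained networks look in the newest picture that a camera, given by its name, has taken for a name from the list of things; names that differ only in an ending like _2 or _b are one class to them, and where a whole thing is asked for, a point or a joint stands for the part that bears it (a point fixed in the world has none). Each returns a list of dicts, best first, with "p" (0 to 1); they miss things now and then, are a little off and sometimes report something else, mostly with a low value. They report only what shows in the picture. A call takes as long as a camera call.
- recognise(label, camera): "rect" ([centre column, centre row, width, height] in pixels, round what is visible of it).
Readings, each from a call of its own:
- robot.current_time_s(): time.
- robot.current_joint_positions(): joint angles.
- robot.current_dq(): joint speeds.
- robot.current_joint_torque(): joint torques, N m.
- robot.current_tool_pos(): TCP position.
- robot.current_eef_rot(): TCP orientation.
- robot.current_contact_force(): force on the tool from outside, world axes, zero at the start.
- robot.current_torque(): the same for the moment, N m.
- robot.current_finger_gap(): opening from 0.0 (shut) to 1.0 (fully open).
Only numpy, scipy, OpenCV 4.12 (cv2) and the standard library are available. Lean on these libraries where they do the work, as an engineer would, in place of code of your own. Each camera call takes 0.05 s, during which the arm holds its last target. There are 200 camera calls.

## Task

Put the yellow tube rack fully home in the bay on top of the bench shaker, then press the shaker's red lock key straight down until it snaps through and stays down with the orange bolt out over the rack's end ledge. Feel for the snap: the key needs a firm push, but never push on the shaker with more than 20 N. Leave the other things on the bench where they are.

Things in the scene. Friction and masses are not known exactly. Their poses are not given: they have to be found in the camera images.
- yellow_rack: Loose yellow tube rack, about 220 g. Block 92 long (x) x 36 wide (y) x 50 high (mm) with a ledge at each end (14 long, 36 wide, 18 high): foot 120 x 36. Four white caps stand 10 mm above the block. Origin: centre of its underside, z up. Fits the bay either way round. Grip it across its 36 mm width with the fingertips at least 16 mm above its underside, to clear the shaker's deck.
- shaker: White bench shaker, fixed to the bench, 250 (x) x 190 (y) mm, aluminium deck on top at z = 80 mm. Origin: centre of its underside. On the deck: the rack bay (point bay) and, towards +x, a grey lock block carrying the red lock key. The bolt slides 7 mm above the deck from the block towards -x.
- bay (a point): Centre of the bay's floor, 66 mm above the bench; x is the bay's long axis, pointing to the lock block. The bay is a pocket 14 mm deep, 124 x 40 mm (about 2 mm play all round a rack's foot) with a 3 mm bevelled mouth, deck all round. The yellow rack's origin lies here when it is fully home.
- lock_block (a point): Centre of the grey lock block's top face (44 x 60 mm, 110 mm above the bench), on the vertical axis of the red lock key: a flat round cap 28 mm across, 10 thick, on a brass stem. The cap is screwed on the stem at a height that differs each time and is not reported (it does not give): the top of the unpressed cap stands 24 to 36 mm above this point.
- lock_bolt (a joint): Orange bolt, 16 mm wide, driven by the red key (1.5 mm per mm of key). 0 = drawn back, 0.012 m = fully out over the rack's ledge; it runs into a rack that is not home. The key travels 8 mm: about 3 N at first, peak about 12 N at 2 to 3 mm, zero at about 6 mm, then it pulls itself to a rigid stop at 8 mm and stays. Let go earlier, it springs back up.
- blue_rack: Tube rack like the yellow one, blue plastic; a bystander, leave it alone. Origin: centre of its underside.
- green_rack: Tube rack like the yellow one, green plastic; a bystander, leave it alone. Origin: centre of its underside.
- reagent_bottle: Glass bottle, 72 across, 150 high, blue cap; bystander. Origin: centre of its underside.
- red_bowl: Red plastic bowl, 150 across, 75 high; bystander. Origin: centre of its underside.
- jar: Small jar with orange cap, 56 across, 70 high; bystander. Origin: centre of its underside.
- tip_box: Blue pipette tip box, 85 x 120 x 80 mm; bystander. Origin: centre of its underside.
- timer: White bench timer, 70 x 60 x 22 mm; bystander. Origin: centre of its underside.

How it is judged (in metres and radians):
On the way, in this order (a step that is already met when the one before it is completed fails the run):
1. the yellow rack is fully home in the bay (z of yellow_rack in the frame of bay below 0.003 m and horizontal distance between yellow_rack and bay below 0.006 m and angle between the x axis of yellow_rack and the x axis of bay, either way round below 0.1 rad and angle between yellow_rack's own z axis and vertical below 0.06 rad), for 0.2 s.
2. the lock key has snapped through and the bolt is out (value of joint lock_bolt above 0.0095 m), for 0.2 s.
At the end, for the whole second after the job is handed in: The yellow rack stands at rest in the bay, its underside within 3 mm of the bay's floor, within 6 mm of its centre and 0.1 rad of its axis and upright to 0.06 rad; the bolt is out by at least 9.5 of its 12 mm (all of step 1 and value of joint lock_bolt above 0.0095 m and linear speed of yellow_rack below 0.02 m/s); the robot touches nothing.
It fails at once if the robot pushes on the shaker or its key with more than 20 N (contact force between shaker and the fingers above 20 N or contact force between shaker and the arm above 20 N).
It fails at once if another rack is shifted by more than 20 mm (distance of any of blue_rack, green_rack from where it was at the start of the episode above 0.02 m).
It fails at once if another thing on the bench is shifted by more than 20 mm (distance of any of reagent_bottle, red_bowl, jar, tip_box, timer from where it was at the start of the episode above 0.02 m).
It also fails if it takes over 61 s, if anything falls off the work surface, if the arm or the gripper's body presses on something with over 40 N, if the wrist force passes 120 N, or if a joint passes its speed limit or range.

## Working session

There is one attempt and no reset: what is moved stays moved. The work goes in short steps, each a Python script; the robot and the scene stay as the last script left them, time stands still between calls to the robot, and variables do not carry over. Pictures are saved under pics/ and viewed, about 8 in all and at most 12, crops included, and the job is handed in when it is done.

```bash
ls; mkdir -p pics
cat > h.py <<'E'
import numpy as np, cv2
from station import robot, fingers, vision, workorder, recognise
from scipy.spatial.transform import Rotation as R
def save(name,img): cv2.imwrite('pics/'+name+'.png',img[:,:,::-1])
def campose(cam, tool=None):
    """T world<-cam; tool=(pos,rpy) for the wrist"""
    c=vision.calibration(cam)
    if cam!='wrist': return np.linalg.inv(np.array(c['extrinsics']))
    T=np.eye(4);T[:3,3]=tool[0];T[:3,:3]=R.from_euler('xyz',tool[1],degrees=True).as_matrix()
    return T@np.array(c['T_tool_cam'])
def px2w(cam,uv,z,tool=None):
    """pixels (n,2) to world points on plane z"""
    c=vision.calibration(cam);K=np.array(c['mtx']);k=c['k1']
    uv=np.atleast_2d(uv).astype(float)
    p=cv2.undistortPoints(uv.reshape(-1,1,2),K,np.array([k,0,0,0.]),).reshape(-1,2)
    d=np.c_[p[:,0],-p[:,1],-np.ones(len(p))]
    T=campose(cam,tool); d=d@T[:3,:3].T; o=T[:3,3]
    return o+d*((z-o[2])/d[:,2])[:,None]
def w2px(cam,P,tool=None):
    c=vision.calibration(cam);K=np.array(c['mtx']);k=c['k1']
    Ti=np.linalg.inv(campose(cam,tool));q=np.atleast_2d(P)@Ti[:3,:3].T+Ti[:3,3]
    s=np.c_[q[:,0],-q[:,1]]/-q[:,2:]; s=s*(1+k*(s**2).sum(1))[:,None]
    return s*[K[0,0],K[1,1]]+K[:2,2]
def tool(): return robot.current_tool_pos(),robot.current_eef_rot()
E
python3 - <<'E'
from h import *
for c in ('scene','top'):
    im=vision.grab_frame(c);save(c+'0',im)
    print(c,campose(c)[:3,3].round(3),vision.calibration(c)['mtx'],vision.calibration(c)['k1'])
    for n in ('yellow_rack','shaker','lock_block','blue_rack','green_rack','lock_bolt','reagent_bottle','red_bowl','jar','tip_box','timer'):
        print(n,[(round(d['p'],2),np.round(d['rect']).tolist()) for d in recognise(n,c)[:2]])
print(vision.calibration('wrist'),tool(),robot.tip_reach)
E
```

```text
pics
scene [ 1.37  -0.097  0.824] [[524.54181975   0.         326.74247167]
 [  0.         524.54181975 241.0258013 ]
 [  0.           0.           1.        ]] -0.13525322413333582
yellow_rack [(0.8, [188.0, 244.0, 24.0, 51.0])]
shaker [(0.83, [356.0, 225.0, 99.0, 98.0]), (0.24, [502.0, 241.0, 66.0, 53.0])]
lock_block [(0.66, [357.0, 224.0, 96.0, 101.0]), (0.16, [222.0, 322.0, 84.0, 74.0])]
blue_rack [(0.61, [138.0, 235.0, 24.0, 50.0])]
green_rack [(0.66, [244.0, 224.0, 28.0, 51.0])]
lock_bolt []
reagent_bottle [(0.59, [146.0, 296.0, 46.0, 76.0])]
red_bowl [(0.72, [225.0, 320.0, 80.0, 74.0])]
jar [(0.54, [138.0, 236.0, 24.0, 50.0])]
tip_box [(0.7, [503.0, 241.0, 65.0, 52.0])]
timer [(0.67, [357.0, 221.0, 94.0, 97.0]), (0.65, [471.0, 212.0, 35.0, 27.0])]
top [0.351 0.053 1.364] [[520.79609812   0.         327.05642077]
 [  0.         520.79609812 233.76358721]
 [  0.           0.           1.        ]] -0.10291785236567288
yellow_rack [(0.87, [443.0, 266.0, 26.0, 48.0]), (0.28, [190.0, 286.0, 27.0, 31.0])]
shaker [(0.73, [298.0, 276.0, 80.0, 109.0])]
lock_block [(0.63, [299.0, 273.0,
[... 456 characters left out ...]
0]), (0.26, [301.0, 276.0, 80.0, 108.0])]
{'mtx': array([[371.12061405,   0.        , 321.98489268],
       [  0.        , 371.12061405, 244.46360107],
       [  0.        ,   0.        ,   1.        ]]), 'k1': -0.05571012342608611, 'T_tool_cam': array([[ 7.97085950e-04,  9.62963863e-01,  2.69629306e-01,
         6.92983438e-02],
       [ 9.99998136e-01, -1.24172440e-03,  1.47851606e-03,
         1.01019354e-03],
       [ 1.75856283e-03,  2.69627625e-01, -9.62963058e-01,
        -1.25237806e-01],
       [ 0.00000000e+00,  0.00000000e+00,  0.00000000e+00,
         1.00000000e+00]])} (array([ 0.14506271, -0.53053781,  0.2483037 ]), array([1.79998655e+02, 2.53477374e-03, 1.52958431e+01])) 0.017
```

Run:
```python
import cv2
a=cv2.imread('pics/top0.png')[130:345,140:520];cv2.imwrite('pics/top0c.png',cv2.resize(a,None,fx=2.1,fy=2.1,interpolation=cv2.INTER_CUBIC))
```

```text
(no output)
```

View pics/top0c.png

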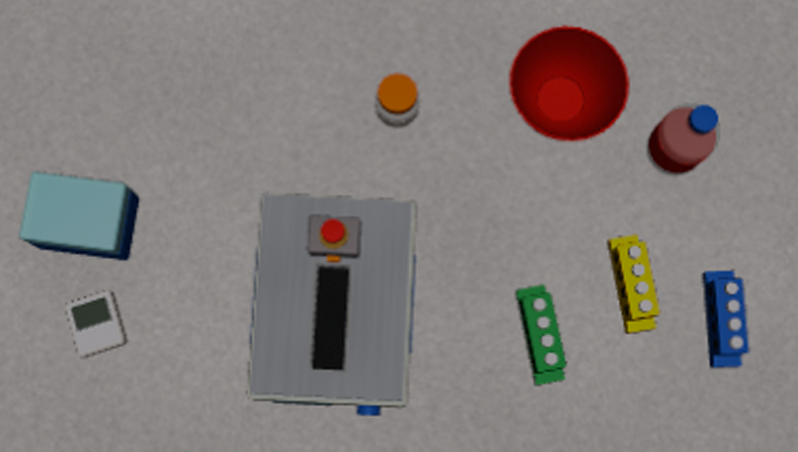

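View pics/scene0.png

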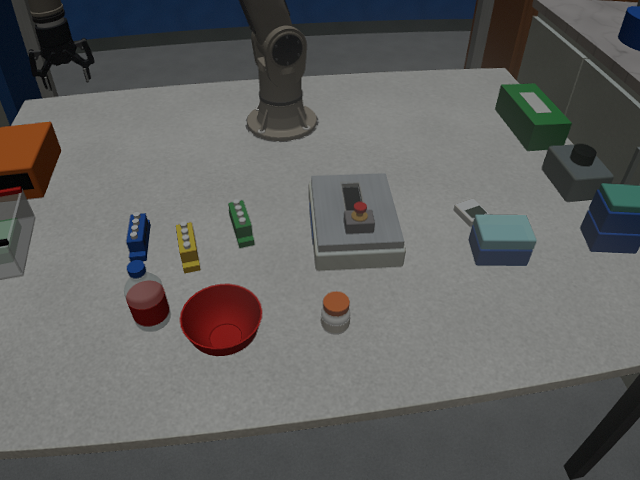

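The top view shows the yellow rack at crop (634,283), between green (541,335) and blue (726,318). The bay is the black slot at (330,318) with the key at (333,232). The scene view agrees with this layout. Next I'll measure by colour.

```bash
cat > seg.py <<'E'
from h import *
def rect(mask):
    n,l,s,c=cv2.connectedComponentsWithStats(mask.astype(np.uint8))
    i=1+np.argmax(s[1:,4]); pts=np.argwhere(l==i)[:,::-1].astype(np.float32)
    return cv2.boxPoints(cv2.minAreaRect(pts)), c[i], s[i,4]
def win(mask,x0,x1,y0,y1):
    m=np.zeros_like(mask);m[y0:y1,x0:x1]=mask[y0:y1,x0:x1];return m
E
python3 - <<'E'
from seg import *
im=cv2.imread('pics/top0.png');hsv=cv2.cvtColor(im,cv2.COLOR_BGR2HSV);H,S,V=cv2.split(hsv)
def show(n,m,z):
    b,c,a=rect(m);w=px2w('top',b,z);e=w[1]-w[0],w[2]-w[1];e=max(e,key=np.linalg.norm)
    print(n,'centre',w.mean(0).round(4),'c',px2w('top',c,z).round(4),'sides',[np.linalg.norm(w[1]-w[0]).round(4),np.linalg.norm(w[2]-w[1]).round(4)],'yaw',np.degrees(np.arctan2(e[1],e[0])).round(1),a)
show('bay',win(V<50,280,315,250,312),.08)
show('deck',win((S<60)&(V>90),255,342,220,326),.08)
show('key',win(((H<6)|(H>174))&(S>150),285,315,228,255),.14)
for n,h0,h1,x0,x1 in (('yellow',22,35,425,460),('green',45,80,380,415),('blue',105,125,470,500)):
    show(n,win((H>h0)&(H<h1)&(S>110),x0,x1,235,320),.035)
Y=win((S<90)&(V>130),436,453,245,282)
n,l,s,c=cv2.connectedComponentsWithStats(Y.astype(np.uint8));print(s[1:,4],px2w('top',c[1:],.06).round(4))
E
```

```text
bay centre [0.4824 0.1176 0.08  ] c [[0.4815 0.1173 0.08  ]] sides [np.float64(0.1207), np.float64(0.0366)] yaw -4.1 705
deck centre [0.5053 0.1146 0.08  ] c [[0.5041 0.1144 0.08  ]] sides [np.float64(0.2174), np.float64(0.2619)] yaw 178.3 7984
key centre [0.5764 0.1104 0.14  ] c [[0.5757 0.1104 0.14  ]] sides [np.float64(0.024), np.float64(0.0243)] yaw 179.0 95
yellow centre [ 0.5202 -0.2566  0.035 ] c [[ 0.5192 -0.2573  0.035 ]] sides [np.float64(0.0455), np.float64(0.1186)] yaw -173.6 522
green centre [ 0.46   -0.1375  0.035 ] c [[ 0.4587 -0.1362  0.035 ]] sides [np.float64(0.0401), np.float64(0.1167)] yaw -170.6 549
blue centre [ 0.4728 -0.3668  0.035 ] c [[ 0.4718 -0.3639  0.035 ]] sides [np.float64(0.0484), np.float64(0.1189)] yaw 179.6 646
[67 22 22 22  1 24  1] [[ 0.5456 -0.2742  0.06  ]
 [ 0.5558 -0.2526  0.06  ]
 [ 0.533  -0.2558  0.06  ]
 [ 0.5111 -0.2588  0.06  ]
 [ 0.504  -0.2747  0.06  ]
 [ 0.4891 -0.2616  0.06  ]
 [ 0.4736 -0.2727  0.06  ]]
```

Bay: (0.482, 0.1175), yaw -4.2°. Key: (0.576, 0.110). Rack: (0.522, -0.257), yaw 7.7°, with caps 22 mm apart. The sizes agree with those given. Next I'll look from above the bay, then from above the rack.

Run:
```python
from seg import *
import json
t0=robot.current_time_s()
for n,p,y in (('bay',[.51,.115,.27],-4.2),('rack',[.522,-.257,.2],7.7)):
    robot.move_to(p,[180,0,y]); T=tool();im=vision.grab_frame('wrist');save('w_'+n,im)
    json.dump([list(map(float,v)) for v in T],open(n+'.json','w'))
    print(n,robot.current_time_s()-t0,np.round(T,4).tolist(),robot.current_joint_positions()[6])
    print({k:[(round(d['p'],2),np.round(d['rect']).tolist()) for d in recognise(k,'wrist')[:2]] for k in (['lock_block','shaker'] if n=='bay' else ['yellow_rack'])})
a=np.hstack([cv2.imread('pics/w_bay.png'),cv2.imread('pics/w_rack.png')]);cv2.imwrite('pics/w2.png',cv2.resize(a,None,fx=.625,fy=.625,interpolation=cv2.INTER_AREA))
```

```text
bay 2.675 [[0.5104, 0.1138, 0.2698], [179.9654, 0.0123, -4.317]] -126.18052071525693
{'lock_block': [(0.57, [319.0, 211.0, 222.0, 272.0])], 'shaker': [(0.67, [319.0, 213.0, 225.0, 273.0])]}
rack 4.2333 [[0.5228, -0.2548, 0.2006], [-179.9509, -0.0805, 7.8757]] -79.84044708213075
{'yellow_rack': [(0.91, [324.0, 222.0, 47.0, 138.0])]}
```

View pics/w2.png

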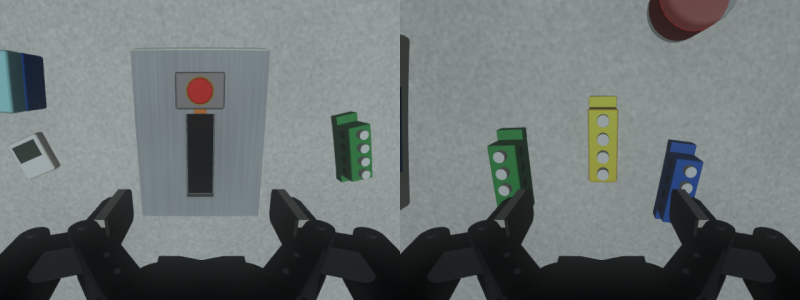

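Left picture: the deck with the key at about (200,91) and the bay at about (201,155). Right picture: the yellow rack centred at (603,140), with green and blue clear on both sides. Next I'll compute positions from these.

Run:
```python
from seg import *
import json
print(np.round(tool(),4).tolist(), robot.current_contact_force())
def load(n):
    im=cv2.imread(f'pics/w_{n}.png');return cv2.split(cv2.cvtColor(im,cv2.COLOR_BGR2HSV)),json.load(open(n+'.json'))
def show(n,m,z,T):
    b,c,a=rect(m);w=px2w('wrist',b,z,T);e=max((w[1]-w[0],w[2]-w[1]),key=np.linalg.norm)
    print(n,'box',w.mean(0).round(4),'c',px2w('wrist',c,z,T).round(4),[np.linalg.norm(w[1]-w[0]).round(4),np.linalg.norm(w[2]-w[1]).round(4)],np.degrees(np.arctan2(e[1],e[0])).round(1),a,b.round().tolist())
(H,S,V),T=load('bay')
show('bay',win(V<75,285,355,175,320),.08,T)
show('key',win(((H<6)|(H>174))&(S>120),290,350,115,175),.14,T)
show('block',win((S<60)&(V<125)&(V>70)|(S>100),270,370,105,185),.11,T)
show('bolt',win((H>6)&(H<20)&(S>120),300,340,172,188),.09,T)
(H,S,V),T=load('rack')
Y=win((H>20)&(H<38)&(S>80),270,380,130,310)
Cp=win((S<60)&(V>140),300,350,170,285)
n,l,s,c=cv2.connectedComponentsWithStats(Cp.astype(np.uint8));k=s[1:,4]>60
w=px2w('wrist',c[1:][k],.06,T);print(s[1:,4][k],w.round(4),w.mean(0).round(4))
show('yellow',Y,.05,T)
```

```text
[[0.5229, -0.2547, 0.2007], [-179.9928, -0.0753, 7.9143]] [0.08288386 0.64316366 0.47086609]
bay box [0.4884 0.1167 0.08  ] c [[0.4921 0.1164 0.08  ]] [np.float64(0.116), np.float64(0.0354)] -5.2 5143 [[299.0, 308.0], [299.0, 182.0], [341.0, 182.0], [341.0, 308.0]]
key box [0.5769 0.11   0.14  ] c [[0.5769 0.11   0.14  ]] [np.float64(0.0257), np.float64(0.026)] 176.4 1288 [[300.0, 125.0], [339.0, 125.0], [339.0, 165.0], [300.0, 165.0]]
block box [0.5764 0.1102 0.11  ] c [[0.5771 0.1101 0.11  ]] [np.float64(0.0593), np.float64(0.0436)] -94.3 4702 [[279.0, 115.0], [360.0, 115.0], [360.0, 175.0], [279.0, 175.0]]
bolt box [0.5504 0.1119 0.09  ] c [[0.5505 0.112  0.09  ]] [np.float64(0.0146), np.float64(0.0048)] -94.3 130 [[311.0, 175.0], [329.0, 175.0], [329.0, 181.0], [311.0, 181.0]]
[299 105 276 259 201] [[ 0.5557 -0.2523  0.06  ]
 [ 0.5153 -0.2764  0.06  ]
 [ 0.5339 -0.2553  0.06  ]
 [ 0.5121 -0.2584  0.06  ]
 [ 0.4914 -0.2612  0.06  ]] [ 0.5217 -0.2607  0.06  ]
yellow box [ 0.5306 -0.256   0.05  ] c [[ 0.5362 -0.255   0.05  ]] [np.float64(0.0341), np.float64(0.1059)] -171.0 4892 [[301.0, 154.0], [348.0, 154.0], [348.0, 290.0], [301.0, 290.0]]
```

Run:
```python
import cv2
a=cv2.imread('pics/w_bay.png')[165:325,270:370];cv2.imwrite('pics/wb.png',cv2.resize(cv2.convertScaleAbs(a,alpha=1.6),None,fx=3.7,fy=3.7,interpolation=cv2.INTER_NEAREST))
g=cv2.cvtColor(a,cv2.COLOR_BGR2GRAY);print(g[:,50].tolist());print(g[70].tolist())
```

```text
[59, 95, 99, 102, 107, 107, 102, 91, 80, 64, 107, 110, 110, 111, 110, 111, 90, 55, 37, 36, 35, 37, 35, 36, 35, 36, 36, 36, 36, 36, 36, 37, 36, 36, 36, 35, 37, 36, 36, 37, 36, 36, 35, 34, 36, 35, 35, 35, 36, 35, 36, 36, 34, 35, 35, 35, 35, 35, 34, 34, 35, 34, 35, 36, 35, 35, 34, 35, 35, 34, 34, 34, 34, 34, 34, 35, 35, 35, 34, 34, 34, 34, 34, 34, 35, 34, 34, 34, 36, 34, 35, 35, 35, 34, 35, 35, 35, 34, 35, 34, 35, 35, 34, 35, 35, 35, 36, 35, 35, 36, 35, 35, 35, 36, 35, 35, 35, 36, 37, 37, 36, 37, 36, 36, 36, 37, 37, 38, 37, 37, 37, 38, 38, 37, 37, 38, 37, 39, 38, 37, 38, 38, 38, 53, 95, 63, 63, 62, 62, 73, 109, 123, 123, 122, 121, 123, 122, 122, 123, 122]
[123, 124, 126, 128, 126, 124, 123, 121, 121, 123, 123, 123, 123, 123, 123, 122, 125, 126, 126, 123, 121, 122, 122, 121, 121, 119, 120, 105, 94, 81, 45, 36, 36, 35, 36, 35, 35, 35, 36, 35, 35, 36, 34, 33, 34, 35, 35, 34, 34, 34, 34, 34, 34, 35, 34, 34, 33, 36, 35, 33, 35, 34, 34, 34, 34, 35, 34, 34, 35, 35, 45, 90, 100, 102, 116, 116, 118, 118, 119, 118, 115, 117, 116, 115, 116, 118, 121, 121, 120, 120, 120, 117, 116, 117, 118, 120, 120, 118, 118, 120]
```

View pics/wb.png

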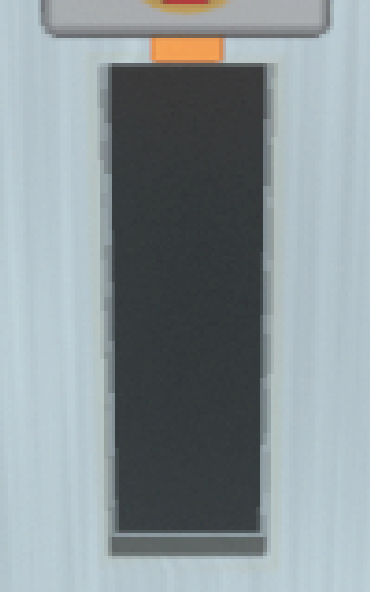

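Run:
```python
from seg import *
import json
T=json.load(open('bay.json'))
far=px2w('wrist',[[320,182]],.077,T)[0];near=px2w('wrist',[[320.5,314.3]],.077,T)[0];fl=px2w('wrist',[[320.5,309]],.066,T)[0]
print(far,near,np.linalg.norm(far-near),(far+near)/2,'from floor',fl+62*1e-3*np.array([np.cos(-.075),np.sin(-.075),0]))
print('sides',px2w('wrist',[[299.5,235.5],[340.5,235.5]],.075,T))
key=np.array([.5769,.110]);
```

```text
[0.54582053 0.1123788  0.077     ] [0.4226403  0.12128702 0.077     ] 0.12350191633472458 [0.48423041 0.11683291 0.077     ] from floor [0.48467917 0.11668074 0.066     ]
sides [[0.49981875 0.13418526 0.075     ]
 [0.49711248 0.09780841 0.075     ]]
```

```bash
cat >> h.py <<'E'
def lineto(p,yaw,v=.15,f=None,fix=True):
    """line, then correct the standing error once; yaw in deg"""
    p=np.array(p,float); hit=robot.line_to(p,[180,0,yaw],v,f)
    if fix and not hit:
        e=p-robot.current_tool_pos(); ey=(yaw-robot.current_eef_rot()[2]+180)%360-180
        hit=robot.line_to(p+e,[180,0,yaw+ey],.05,f)
    print('at',np.round(robot.current_tool_pos(),4),np.round(robot.current_eef_rot(),2),'F',np.round(robot.current_contact_force(),1),'hit',hit,'t',round(robot.current_time_s(),1))
    return hit
E
python3 - <<'E'
from h import *
fingers.gripper_to(.8)
lineto([.5228,-.2569,.12],7.9)
h=lineto([.5228,-.2569,.036],7.9,.1,6)
if not h:
    fingers.gripper_to(0,50); print('gap',robot.current_finger_gap()); robot.pause(.2)
    print(np.round(tool(),4).tolist())
    robot.line_to([.5228,-.2569,.21],[180,0,7.9]); robot.pause(.3)
    T=tool();print('gap',robot.current_finger_gap(),robot.current_contact_force(),np.round(T,4).tolist())
    im=vision.grab_frame('wrist');save('held',im)
    cv2.imwrite('pics/heldc.png',im[100:480,120:520,::-1])
E
```

```text
at [ 0.5227 -0.2571  0.1203] [ 1.7993e+02 -9.0000e-02  7.8900e+00] F [0.2 0.8 0.2] hit False t 6.7
at [ 0.5223 -0.2571  0.0358] [ 1.7996e+02 -4.0000e-02  7.8900e+00] F [ 0.4 -0.6 -0.5] hit False t 8.0
gap 0.4132470191808526
[[0.5224, -0.2568, 0.0356], [179.9918, -0.0285, 7.9041]]
gap 0.4136894215015918 [-0.12706978  0.51472683 -1.87826259] [[0.5226, -0.2568, 0.2095], [-179.9662, 0.0372, 7.91]]
```

View pics/heldc.png

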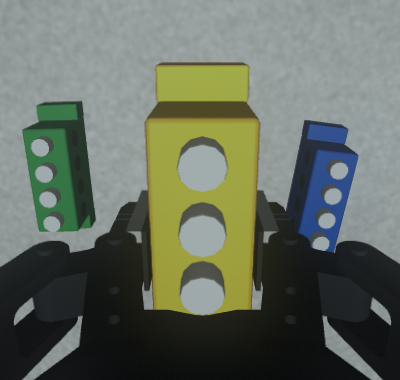

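The rack is held squarely with a gap of 0.413, about 35 mm, as expected. I'll check the x offset in the hand from the block's front top edge (row about 218) and ledge edge (row about 165), then carry it over the bay.

Run:
```python
from h import *
im=cv2.imread('pics/held.png');print(im[155:230,322,2].tolist())
T=([0,0,0],[180,0,0])  # level tool at origin: world z = -tool z
for r,z,n in ((218,.0144,'block edge, expect +.046'),(202,.018-.0356,'ledge inner top, expect hidden'),(164,.018-.0356,'ledge outer top, expect +.060')):
    print(n,px2w('wrist',[[322,r]],z,T).round(4))
lineto([.4843,.1169,.215],-4.13,.25) if 0 else robot.move_to([.4843,.1169,.215],[180,0,-4.13])
lineto([.4843,.1169,.15],-4.13,.1)
```

```text
[152, 151, 152, 151, 151, 150, 151, 110, 82, 77, 135, 158, 161, 160, 160, 161, 161, 160, 160, 160, 161, 161, 160, 161, 161, 161, 160, 160, 160, 160, 161, 160, 160, 160, 160, 160, 160, 160, 160, 160, 160, 160, 160, 160, 160, 158, 111, 77, 78, 78, 78, 78, 78, 77, 78, 78, 78, 78, 78, 79, 77, 77, 97, 123, 150, 153, 154, 157, 158, 160, 160, 160, 160, 160, 160]
block edge, expect +.046 [[ 0.0467 -0.0007  0.0144]]
ledge inner top, expect hidden [[ 0.0465 -0.0007 -0.0176]]
ledge outer top, expect +.060 [[ 0.061  -0.0006 -0.0176]]
at [0.4842 0.1168 0.1501] [-1.7999e+02 -6.0000e-02 -4.1300e+00] F [-0.1 -0.4 -1.6] hit False t 12.7
```

Run:
```python
from h import *
p=np.array([.4837,.1169,.0])
lineto(p+[0,0,.124],-4.13,.1)
h=lineto(p+[0,0,.1025],-4.13,.03,6,fix=False)
im=vision.grab_frame('wrist');save('seat',im);cv2.imwrite('pics/seatc.png',im[50:480,120:520,::-1])
```

```text
at [0.4846 0.1173 0.125 ] [-1.7997e+02 -7.0000e-02 -4.1500e+00] F [-0.5 -0.1 -1.4] hit False t 13.3
at [0.4838 0.117  0.1026] [-1.7999e+02 -1.0000e-02 -4.1300e+00] F [ 0.5  0.7 -2. ] hit False t 14.2
```

View pics/seatc.png

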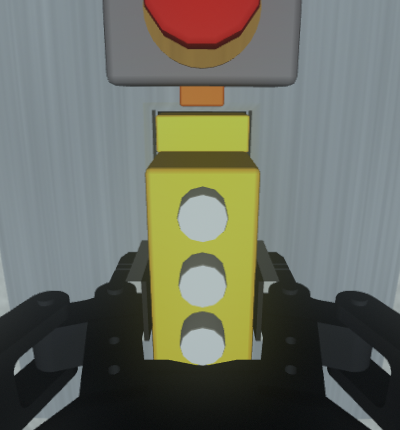

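It has slid into the pocket with the bolt drawn back, and sits about 1 mm above the floor. I'll lower until contact, release, rise and check.

Run:
```python
from h import *
p=np.array([.4837,.1169,.0])
lineto(p+[0,0,.0998],-4.13,.02,4,fix=False)
fingers.gripper_to(.75); robot.pause(.2)
lineto(p+[.02,0,.24] if 0 else p+[0,0,.24],-4.13,.15,fix=False)
robot.pause(.2);T=tool();im=vision.grab_frame('wrist');save('rel',im)
hsv=cv2.cvtColor(im,cv2.COLOR_RGB2HSV)
c=im[80:400,180:480,::-1];cv2.imwrite('pics/relc.png',cv2.resize(c,None,fx=1.8,fy=1.8))
# predicted outline of a rack that is home, for comparison
a=np.radians(-4.13);ex=np.array([np.cos(a),np.sin(a),0]);ey=np.array([-ex[1],ex[0],0]);b=np.array([.4843,.1169,.066])
Q=[b+ex*x+ey*y+[0,0,z] for x,y,z in [(60,18,18),(60,-18,18),(46,18,50),(46,-18,50),(-46,18,50),(-46,-18,50)] for x,y,z in [(x/1e3,y/1e3,z/1e3)]]
q=w2px('wrist',Q,T);print(q.round(1).tolist());print('in crop',((q-[180,80])*1.8).round().tolist())
```

```text
at [0.4843 0.1172 0.1015] [ 1.7997e+02 -8.0000e-02 -4.1400e+00] F [ 0.3 -0.2  3.8] hit True t 14.5
at [0.4832 0.1165 0.2391] [ 1.7996e+02  9.0000e-02 -4.1300e+00] F [-0.6 -0.1 -0.9] hit False t 16.1
[[296.8, 152.4], [345.7, 152.4], [293.9, 175.6], [348.3, 175.6], [296.4, 303.4], [345.8, 303.4]]
in crop [[210.0, 130.0], [298.0, 130.0], [205.0, 172.0], [303.0, 172.0], [209.0, 402.0], [298.0, 402.0]]
```

View pics/relc.png

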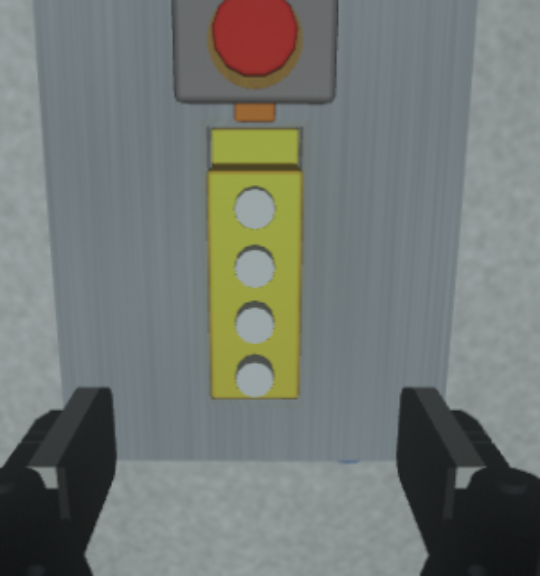

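The rack is home. Contact came at TCP z = 0.1015 (= 0.066 + 0.0356), and the outline matches the predicted one to within a couple of pixels. Next I'll feel for the key with shut fingers.

Run:
```python
from h import *
k=np.array([.5769,.110,0])
fingers.gripper_to(0)
robot.move_to(k+[0,0,.2],[180,0,-4.13])
lineto(k+[0,0,.172],-4.13,.08)
h=robot.line_to(k+[0,0,.145],None,.01,f_stop=2.5)
print(h,np.round(tool(),4).tolist(),robot.current_contact_force(),'tip z',robot.current_tool_pos()[2]-.017, robot.current_time_s())
```

```text
at [0.5776 0.1105 0.1729] [-1.7998e+02 -6.0000e-02 -4.1400e+00] F [ 0.1 -0.2 -0.4] hit False t 18.3
True [[0.5771, 0.1101, 0.1557], [179.9972, 0.0007, -4.1374]] [-0.37593947  0.4872206   4.78887933] tip z 0.13865600819364104 19.9
```

The touch puts the cap top 28.7 mm above the block, within the 24–36 mm range. I'll press about 6.8 mm with a force guard and read the force as it goes.

Run:
```python
from h import *
x,y,_=[.5769,.110,0]
for z in (.1545,.1535,.1525,.1515,.1505,.1498,.1492):
    h=robot.line_to([x,y,z],None,.01,f_stop=9)
    print(z,h,robot.current_tool_pos()[2].round(4),np.round(robot.current_contact_force(),1),round(robot.current_time_s(),2))
    if h: break
```

```text
0.1545 False 0.1554 [-1.2 -1.4  5.3] 20.15
0.1535 False 0.1549 [-1.6 -0.5  8.4] 20.4
0.1525 False 0.1543 [-2.3 -1.4 10.1] 20.65
0.1515 False 0.1536 [-2.4 -1.2 12. ] 20.9
0.1505 False 0.1526 [-2.6 -0.9 11.1] 21.15
0.1498 False 0.1515 [-2.8 -1.4  8.6] 21.4
0.1492 False 0.1494 [0.8 0.5 0.7] 21.65
```

The force rose to 12 N and then fell to 0.7 N, so the key snapped through. I'll retract and verify from the wrist and top cameras.

Run:
```python
from h import *
robot.line_to([.5769,.110,.2],None,.1)
a=np.radians(-4.13)
robot.line_to([.4832,.1165,.24],[180,0,-4.13],.2)
robot.pause(.3);T=tool();im=vision.grab_frame('wrist');save('end',im)
c=np.hstack([cv2.imread('pics/rel.png')[80:330,220:420],im[80:330,220:420,::-1]]);cv2.imwrite('pics/endc.png',cv2.resize(c,None,fx=2,fy=2))
O=cv2.cvtColor(im,cv2.COLOR_RGB2HSV);m=(O[...,0]>6)&(O[...,0]<19)&(O[...,1]>130);m[:136]=0;m[175:]=0;m[:,:300]=0;m[:,345:]=0
p=np.argwhere(m);print(p.min(0),p.max(0),'bolt tip',px2w('wrist',[[322,p[:,0].max()+.5]],.09,T).round(4),robot.current_contact_force(),robot.current_time_s())
```

```text
[138 310] [164 331] bolt tip [[0.5362 0.1125 0.09  ]] [-0.10563132 -0.0688201  -0.02754074] 23.3167
```

View pics/endc.png

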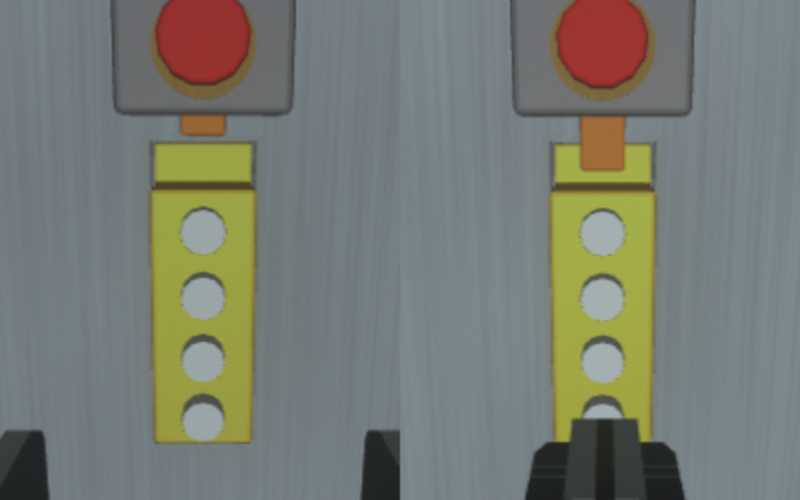

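In the before/after pair, the bolt now lies over the ledge, about 12 mm farther out, and the key stays down. The robot is clear of everything, so I'll hand in.

```bash
python3 -c "
from station import workorder; print(workorder.close_job())"
```

```text
the job is handed in; nothing more can be done
None
```

The yellow rack is home in the shaker bay, the red key has snapped down, and the orange bolt is out over the rack's ledge. I handed the job in at about 23 s of the 61 s allowed; the hand-in gives no verdict.

- **Rack:** it touched the bay floor at the height worked out for a rack that is home (TCP z 0.1015 m). After release, its outline matched the predicted one within a couple of pixels.
- **Key:** the cap top was about 28.7 mm above the block. The push rose to about 12 N, fell to 0.7 N at the snap and never read near 20 N.
- **Bolt:** a picture taken after backing off shows it about 12 mm farther out than before, with the key still down.
- **Bystanders:** the gripper never touched down near them, but I took no final picture to confirm that they stayed put.

No check failed. The arm stood 1–2 mm off some commanded positions, so I corrected for that before the grasp and the lowering.

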